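# Lower the sample lift with its locking lever

### The arm

A 6-joint arm with a two-finger parallel gripper is mounted at the origin on a cart in front of the work surface, level with it; the furniture and walls round the work are solid. World frame = base frame: x ahead of the robot, y to its left, z up, the work surface at z = 0. Lengths are in m, angles in degrees, forces in N, time in s.
With the tool pointing down it reaches from about 0.25 to 0.725 m from the base axis. Payload 9.7 kg.
Tool frame: the origin (TCP) lies midway between the tips of the shut fingers; the grasp point (between the pads) lies 19 mm behind it; x points along the fingers, y is the direction in which the jaws open and shut, and the axes are right-handed (so a half turn about x gives the same grasp; the last joint's range is limited). The gripper opens to 85 mm and grips with 20 to 120 N. Pads are 22 mm wide; open, the fingers measure 114 mm over their backs; the gripper's body (76 mm by 85 mm) begins 54 mm behind the grasp point. The pads swing forward as they close: fully open they stand 13 mm farther back than shut.
Start: joints at [71.448, 4.979, 10.078, 95.1, 0, 90], TCP at [0.175, 0.521, 0.2] pointing down, gripper open.
Joint ranges: [-179.16, 179.16], [-48.56, 103.87], [-65.8, 70.77], [-126.05, 130.52], [-82.76, 87.17], [-180, 180]. Speed limits (degrees/s): [127.2, 127.2, 147.25, 180, 180, 180].

### API

Orientations are given as [roll, pitch, yaw] about the fixed x, y, z axes, in that order (R = Rz(yaw) Ry(pitch) Rx(roll)).
In Python, from workcell import bot, cams gives the robot as it stands.
- The arm moves only by the tool apply_moves, never from a script. Its argument "commands" is a list of rows, each a list of 5 numbers: the shift along the tool's x, y, z in m, then the turn about the tool's x in rad, then the opening, from -1 (shut) to 1 (fully open). In form: [[tx, ty, tz, roll, hand], ...]. A call has 1 to 12 rows; each row is the pose to reach, as a shift and turn from the pose measured when the call began, along the tool's axes at that moment; what a row does not reach only later rows make up. A row lasts 1/10 s, in which the tool goes at most 50 mm and 8.59 degrees, less where a joint would pass 70% of its speed; a pose out of reach is approached as far as the arm can. A call with a gripper value outside its range is refused whole. The fingers move at their own pace and stop on an object; "newtons" is the grip in N (left out, the last holds). Time passes only in rows, so rows that repeat a pose let the fingers close. It gives the time, the measured TCP pose, the force and the opening at its end, in the units of the state.
- bot.get_obs(): the state, without advancing time (a new reading comes with each control period).
- cams.camera(name): name is "side" or "top" or "wrist"; returns a dict with "frame" (400x640x3 uint8, blue, green, red), "depth" (400x640 float32, m along the optical axis (not along the pixel's ray), 0 where there is no reading), "camera_matrix" (3x3 intrinsics, pixels), "R" (3x3) and "t" (3): a world point X has camera coordinates R X + t; the wrist camera has in their place "mount" (4x4, takes a point from camera to tool coordinates, whose origin is the TCP and whose axes are the tool frame's). Camera axes: x right, y down, z forward; pixel columns grow to the right and rows downward; lengths in m; the calibration is good to about 2 mm. A picture is of the moment at which its call begins: read the wrist's pose just before it.
- bot.job_done(): hands the job in, once; it reports no verdict.
Trained networks look in the newest picture that a camera, given by its name, has taken for a name from the list of things; names that differ only in an ending like _2 or _b are one class to them, and where a whole thing is asked for, a point or a joint stands for the part that bears it (a point fixed in the world has none). Each returns a list of dicts, best first, with "confidence" (0 to 1); they miss things now and then, are a little off and sometimes report something else, mostly with a low value. They report only what shows in the picture. A call takes as long as a camera call. They do not tell look-alikes from the thing itself.
- cams.spot_in(name, camera): "rect" ([left, top, right, bottom] in pixels, round what is visible of it).
The state is a dict: "time": time; "q": joint angles; "qd": joint speeds; "joint_efforts": joint torques, N m; "ee_pos": TCP position; "tcp_rot": TCP orientation; "wrist_force": force on the tool from outside, world axes, zero at the start; "torque": the same for the moment, N m; "opening": finger opening in m.
Only numpy, scipy, OpenCV 4.12 (cv2) and the standard library are available. Lean on these libraries where they do the work, as an engineer would, in place of code of your own. Each camera call takes 0.05 s, during which the arm holds its last target. There are 200 camera calls.

### The job

Lower the small lift under the white hood all the way: squeeze the release button in the side of the lever's grip to free the lever, keep it squeezed while you swing the lever down to its stop, then let go so that the button springs out and the lever is locked. The open cup must stay standing on the lift's platform, and neither strike the hood nor disturb the things standing round the lift.

Things in the scene. Friction and masses are not known exactly. Their poses are not given: they have to be found in the camera images.
- grip_center (a point): Centre of the lever's rounded black grip, level with the middle of the release button: the point to pinch, along point y. The grip is 80 mm long, 26 mm wide (y), 28 mm thick (z), and ends 22 mm beyond this point. Its x runs along the lever toward its hinge, y is level, along the hinge's axis, out of the side with the button. Over 30 mm is free on both sides
- lever_hinge (a point): The lever's hinge, 150 mm from grip_center, 70 mm above the table; axes as for grip_center. The lever is in the middle of the lift's front and leans to the robot's side. At the start it points 65 degrees above level (grip_center 206 mm above the table); at its bottom stop 10.6 degrees above level (98 mm)
- lever (a joint): Lever angle, rad: 0 up at the start, grows as it swings down toward the robot's side, 0.95 at the bottom stop. Stays where it is left; takes about 2 N at the grip. A pawl locks it in notches at 0, 0.32, 0.63 and 0.95 (up to 0.05 play); it leaves a notch only while the button is squeezed in
- button_face (a point): Centre of the outer face of the ribbed grey release button, 36 mm long, 18 mm high, in the +y side of the grip: it stands 7 mm out. The grip is 33 mm wide over the button, about 26.5 mm with it squeezed in
- button (a joint): Release button, m: 0 out, 0.0065 fully in. A spring pushes it out with 3.5 N, 7 N when fully in. The pawl is clear of the notches beyond 0.005
- platform_top (a point): Centre of the aluminium platform's upper face, 110 x 120 mm with a 4 mm rim; 120 mm above the table at the start. It is geared to the lever and goes straight down, 50 mm for the lever's whole swing, to 70 mm
- cup_center (a point): Centre, half-way up, of the open clear plastic cup on the platform, 56 mm wide and 44 mm high, 50 g; loose, to be left standing there. Its z axis points up
- hood_edge (a point): Middle of the lower front edge of the fixed white hood, a flat canopy 140 mm wide (point y) reaching 215 mm back (point +x), 362 mm above the table. It overhangs the raised grip by 22 mm, so a gripper pointing straight down cannot reach that grip: lean the tool 30 to 45 degrees toward the robot's side (-x). With the lever down the grip is clear of the hood
- hood: The hood with its mast and duct, one rigid piece; origin on the table under the lift's centre
- cup_lid: Bystander: white plastic lid, 60 mm, 8 mm high, lying right of the lift; origin at the centre of its underside
- stain_blue: Bystander: dropper bottle, 39 mm wide, 116 mm high, standing left of the lift; origin at the centre of its underside
- oil_bottle: Bystander: small dropper bottle, 29 mm wide, 77 mm high, standing left of the lift; origin at the centre of its underside
- marker: Bystander: marker pen, 135 mm long, lying in front of the lift, to the right; origin at the centre of its underside
- tape_roll: Bystander: roll of tape, 104 mm wide, 25 mm high, lying right of the lift; origin at the centre of its underside
There are look-alikes about, which are no part of the job. What is shaped like the part that bears cup_center but purple or turquoise is not meant.

How it is judged (in metres and radians):
On the way, in this order (a step that is already met when the one before it is completed fails the run):
1. the button is squeezed in while the lever is still up (value of joint button above 0.0045 m and value of joint lever below 0.2 rad), for 0.05 s.
2. the lever is swung down to its stop (value of joint lever above 0.9 rad), for 0.1 s.
At the end, for the whole second after the job is handed in: The lever is in its bottom notch (over 0.9 rad), the button has sprung out (under 2 mm), the platform is down (under 75 mm), and the cup stands upright (within 0.1 rad) on it, within 35 mm of its centre (value of joint lever above 0.9 rad and value of joint button below 0.002 m and horizontal distance between cup_center and platform_top below 0.035 m and angle between cup_center's own z axis and vertical below 0.1 rad and z of cup_center in the frame of platform_top below 0.03 m and height (world z) of platform_top below 0.075 m); the robot touches nothing.
It fails at once if the cup is tipped over or thrown off the platform (angle between cup_center's own z axis and vertical above 0.5 rad or horizontal distance between cup_center and platform_top above 0.05 m).
It fails at once if the hood is struck (over 15 N) (contact force between the arm and hood above 15 N).
It fails at once if the hood is struck by the fingers (over 15 N) (contact force between the fingers and hood above 15 N).
It fails at once if a bystander is moved by more than 30 mm (distance of any of cup_lid, stain_blue, oil_bottle, marker, tape_roll from where it was at the start of the episode above 0.03 m).
It also fails if it takes over 35 s, if anything falls off the work surface, if the arm or the gripper's body presses on something with over 40 N, if the wrist force passes 120 N, or if a joint passes its speed limit or range.

## Working session

There is one attempt and no reset: what is moved stays moved. The work goes in short steps, Python scripts to look and compute and a tool call to move; the robot and the scene stay as the last step left them, time stands still between calls to the robot, and variables do not carry over. Pictures are saved under pics/ and viewed, about 8 in all and at most 12, crops included, and the job is handed in when it is done.

Besides the shell and the picture viewer there is one more tool, called after "Emit:" by a JSON object that holds its "name" and its "arguments", one argument or row to a line. apply_moves: Moves the arm, as the interface text tells. Its arguments: {"type":"object","properties":{"commands":{"type":"array"},"newtons":{"type":"number"}},"required":["commands"]}

```bash
mkdir -p pics; cat > h.py <<'E'
import numpy as np, cv2
from workcell import bot, cams
from scipy.spatial.transform import Rotation as Ro
def w(c,u,v,r=2):
    d=c["depth"][int(v)-r:int(v)+r+1,int(u)-r:int(u)+r+1]; d=d[d>0]
    if len(d)==0: return None
    z=np.median(d); p=np.linalg.inv(c["camera_matrix"])@[u,v,1]*z
    return c["R"].T@(p-c["t"])
def cloud(c):
    z=c["depth"]; v,u=np.indices(z.shape); K=c["camera_matrix"]
    p=np.stack([(u-K[0,2])/K[0,0]*z,(v-K[1,2])/K[1,1]*z,z],-1)
    X=(p-c["t"])@c["R"]; X[z==0]=np.nan; return X
E
python3 - <<'E'
from h import *
print(bot.get_obs())
for n in("side","top"):
    c=cams.camera(n); cv2.imwrite(f"pics/{n}0.png",c["frame"]); np.savez(f"{n}0.npz",**{k:c[k] for k in("frame","depth","camera_matrix","R","t")})
    print(n,-c["R"].T@c["t"])
    for o in("grip_center","button_face","platform_top","cup_center","hood","lever_hinge","lever","stain_blue","oil_bottle","marker","tape_roll","cup_lid"):
        for r in cams.spot_in(o,n)[:2]:
            b=np.array(r["rect"]); p=w(c,(b[0]+b[2])/2,(b[1]+b[3])/2); print(o,b.round(),round(r["confidence"],2),None if p is None else p.round(3))
E
```

```text
{'time': 0.0, 'q': array([7.14498330e+01, 5.01161330e+00, 1.00334486e+01, 9.50989618e+01,
       7.81539094e-04, 9.00004538e+01]), 'qd': array([ 0.0582606 , -0.04834902,  0.01946771,  0.0049722 , -0.08232804,
       -0.05538553]), 'joint_efforts': array([-1.51945351e-03, -5.20384133e+01,  4.64807546e+01,  1.59055309e-02,
       -1.94630315e-04, -1.26029857e-05]), 'ee_pos': array([0.1748836 , 0.52116862, 0.19976916]), 'tcp_rot': array([ -90.58011635,   89.92286956, -109.13073765]), 'wrist_force': array([ 0.12566917, -0.60503508, -0.68382187]), 'torque': array([ 0.04562894, -0.02368819,  0.01361929]), 'opening': 0.08501525393022838}
side [0.19655045 0.45789233 0.78469798]
grip_center [330. 205. 354. 243.] 0.72 [ 0.553 -0.23   0.188]
button_face [327. 208. 341. 235.] 0.61 [ 0.581 -0.244  0.174]
platform_top [285. 196. 339. 231.] 0.59 [ 0.683 -0.307  0.12 ]
platform_top [267. 238. 284. 277.] 0.57 [ 0.703 -0.164  0.062]
cup_center [396. 233. 411. 252.] 0.81 [ 0.456 -0.418  0.037]
cup_center [379. 266. 399. 292.] 0.72 [ 0.443 -0.295  0.009]
hood [284.  73. 380. 228.] 0.71 [ 0.58  -0.224  0
[... 595 characters left out ...]
306. 215. 326. 234.] 0.45 [ 0.546 -0.232  0.225]
cup_center [248. 247. 269. 266.] 0.85 [ 0.608 -0.077  0.001]
cup_center [371. 161. 387. 184.] 0.74 [ 0.702 -0.514  0.003]
hood [283.  95. 357. 208.] 0.62 [ 0.619 -0.278  0.404]
lever_hinge [308. 220. 325. 233.] 0.48 [ 0.541 -0.231  0.223]
lever [309. 220. 326. 234.] 0.78 [ 0.539 -0.233  0.221]
stain_blue [267. 196. 280. 217.] 0.61 [ 0.703 -0.17   0.068]
oil_bottle [269. 219. 284. 236.] 0.53 [ 0.645 -0.154  0.057]
marker [350. 239. 381. 276.] 0.63 [ 0.475 -0.346  0.012]
tape_roll [381. 189. 417. 226.] 0.93 [ 0.573 -0.513 -0.002]
tape_roll [268. 221. 281. 236.] 0.35 [ 0.645 -0.148  0.055]
cup_lid [363. 210. 384. 229.] 0.69 [ 0.568 -0.423  0.005]
```

```bash
python3 - <<'E'
from h import *
s=np.load("side0.npz");t=np.load("top0.npz")
a=cv2.resize(s["frame"][60:310,220:440],None,fx=2.0,fy=2.0,interpolation=cv2.INTER_CUBIC)
b=cv2.resize(t["frame"][80:290,230:430],None,fx=1.75,fy=1.75,interpolation=cv2.INTER_CUBIC)
im=np.zeros((max(a.shape[0],b.shape[0]),a.shape[1]+b.shape[1],3),np.uint8);im[:a.shape[0],:a.shape[1]]=a;im[:b.shape[0],a.shape[1]:]=b
cv2.imwrite("pics/both.png",im);print(im.shape,a.shape)
for n,c in(("top",t),("side",s)):
    X=cloud(c)
    m=(X[...,2]>.34)&(X[...,0]>.45)&(X[...,0]<.95)&(X[...,1]<0)&(X[...,1]>-.6)
    zz=X[...,2][m]; print(n,m.sum(),np.histogram(zz,bins=np.arange(.34,.6,.01)))
    m&=(X[...,2]<.41)
    print(cv2.minAreaRect(X[m][:,:2].astype(np.float32)),cv2.boxPoints(cv2.minAreaRect(X[m][:,:2].astype(np.float32))))
E
```

```text
(500, 790, 3) (500, 440, 3)
top 20411 (array([ 591,  646,  841, 3757,  767, 2163,  867,  746,  779,  794,  814,
        846,  857,  916,  912, 1620,  743,  621,  497,  366,  215,   53,
          0,    0,    0]), array([0.34, 0.35, 0.36, 0.37, 0.38, 0.39, 0.4 , 0.41, 0.42, 0.43, 0.44,
       0.45, 0.46, 0.47, 0.48, 0.49, 0.5 , 0.51, 0.52, 0.53, 0.54, 0.55,
       0.56, 0.57, 0.58, 0.59]))
((0.79709792137146, -0.2841246724128723), (0.4120500683784485, 0.48767557740211487), 46.586795806884766) [[ 0.47837847 -0.2662059 ]
 [ 0.8326339  -0.60136336]
 [ 1.1158173  -0.30204344]
 [ 0.76156193  0.03311402]]
side 21980 (array([ 556,  564,  883, 2214,  771, 1299,  712,  680,  670,  694,  688,
        716,  737,  757,  744,  932,  632,  660,  663,  668,  685,  697,
        708,  722,  746]), array([0.34, 0.35, 0.36, 0.37, 0.38, 0.39, 0.4 , 0.41, 0.42, 0.43, 0.44,
       0.45, 0.46, 0.47, 0.48, 0.49, 0.5 , 0.51, 0.52, 0.53, 0.54, 0.55,
       0.56, 0.57, 0.58, 0.59]))
((0.7978692054748535, -0.28182393312454224), (0.4166485667228699, 0.4855884909629822), 46.67103958129883) [[ 0.4783051  -0.26676238]
 [ 0.83153486 -0.59996647]
 [ 1.1174333  -0.2968855 ]
 [ 0.76420355  0.0363186 ]]
```

View pics/both.png

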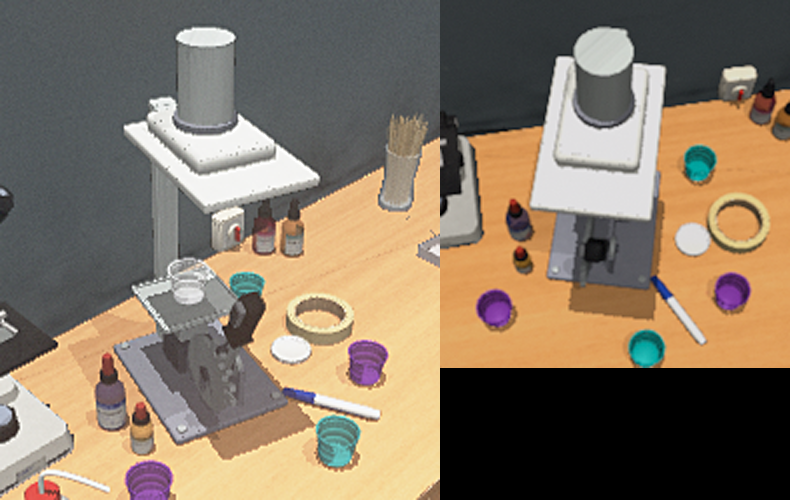

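The picture shows the lift under the white hood: clear cup on the platform at crop (188,282), black grip at (245,318), and the bottles left of it (110,395 and 142,428). The lid, tape and marker are to its right, and the purple and turquoise cups are look-alikes. Next come the hood's yaw and the grip's position.

```bash
python3 - <<'E'
from h import *
for n in("top","side"):
    c=np.load(n+"0.npz"); X=cloud(c); f=c["frame"].astype(int)
    wh=f.min(-1)>150
    m=(X[...,2]>.365)&(X[...,2]<.383)&wh&(X[...,0]>.45)&(X[...,0]<1)&(X[...,1]>-.6)&(X[...,1]<0)
    k,l,st,_=cv2.connectedComponentsWithStats(m.astype(np.uint8)); i=1+np.argmax(st[1:,4]); P=X[l==i]
    r=cv2.minAreaRect(P[:,:2].astype(np.float32)); print(n,"hood",r,np.median(P[:,2]),cv2.boxPoints(r).round(3).tolist())
    dk=(f.max(-1)<60)
    m=dk&(X[...,2]>.17)&(X[...,2]<.26)&(X[...,0]>.47)&(X[...,0]<.66)&(X[...,1]>-.32)&(X[...,1]<-.18)
    P=X[m]; print("grip",len(P),np.percentile(P,[3,50,97],axis=0).round(3).tolist())
    m=(X[...,2]>.005)&(X[...,2]<.03)&(f.max(-1)<140)&(X[...,0]>.45)&(X[...,0]<.75)&(X[...,1]>-.4)&(X[...,1]<-.14)
    k,l,st,_=cv2.connectedComponentsWithStats(m.astype(np.uint8)); i=1+np.argmax(st[1:,4]); P=X[l==i]
    r=cv2.minAreaRect(P[:,:2].astype(np.float32)); print("base",r,np.median(P[:,2]),cv2.boxPoints(r).round(3).tolist())
E
```

```text
top hood ((0.6256225109100342, -0.2840994894504547), (0.13870443403720856, 0.2141934186220169), 58.2546272277832) 0.3747853381101814 [[0.49799999594688416, -0.28700000047683716], [0.6800000071525574, -0.39899998903274536], [0.753000020980835, -0.2809999883174896], [0.5709999799728394, -0.16899999976158142]]
grip 132 [[0.535, -0.254, 0.182], [0.546, -0.237, 0.224], [0.564, -0.222, 0.229]]
base ((0.6039889454841614, -0.33851996064186096), (0.13487324118614197, 0.16421887278556824), 50.786895751953125) 0.010714888029647365 [[0.49799999594688416, -0.33899998664855957], [0.625, -0.4429999887943268], [0.7099999785423279, -0.33799999952316284], [0.5830000042915344, -0.23399999737739563]]
side hood ((0.6245822906494141, -0.28429150581359863), (0.13950902223587036, 0.21425706148147583), 58.58252716064453) 0.3758230092600555 [[0.4970000088214874, -0.2879999876022339], [0.6800000071525574, -0.4000000059604645], [0.7519999742507935, -0.2809999883174896], [0.5699999928474426, -0.16899999976158142]]
grip 19 [[0.534, -0.244, 0.172], [0.547, -0.24, 0.198], [0.58, -0.224, 0.224]]
base ((0.6382134556770325, -0.321898490190506), (0.1958991438150406, 0.2002710998058319), 53.406620025634766) 0.012093787266901777 [[0.49900001287460327, -0.3409999907016754], [0.6600000262260437, -0.46000000834465027], [0.7770000100135803, -0.30300000309944153], [0.6159999966621399, -0.18400000035762787]]
```

```bash
cat >> h.py <<'E'
YAW=-31.6; HX=np.array([np.cos(np.radians(YAW)),np.sin(np.radians(YAW)),0]); HY=np.array([-HX[1],HX[0],0]); HZ=np.array([0,0,1.])
G=np.array([.5527,-.2395,.206]); 
def pose():
    o=bot.get_obs(); return o,np.array(o["ee_pos"]),Ro.from_euler("xyz",o["tcp_rot"],degrees=True).as_matrix()
def rep():
    o,p,R=pose(); x=R[:,0]
    rolls=np.arctan2(R[:,2]@HY,R[:,1]@HY)   # roll so that tool y -> HY
    print("t",round(o["time"],2),"p",p.round(4),"q",o["q"].round(1),"open",round(o["opening"],4),"F",o["wrist_force"].round(1))
    print("tool x in hood axes",[round(float(x@a),3) for a in(HX,HY,HZ)],"lean",round(np.degrees(np.arctan2(x@HX,-x[2])),1),"roll to HY",round(rolls,4),"or",round((rolls+2*np.pi)%(2*np.pi)-np.pi,4))
    print("p rel grip, hood axes",[round(float((p-G)@a),4) for a in(HX,HY,HZ)])
    print("world->tool rows:\n",R.T.round(3))
    return p,R
def to(target):
    p,R=rep(); print("shift",(R.T@(np.array(target)-p)).round(4))
E
python3 - <<'E'
from h import *
to([.36,-.22,.45])
E
```

```text
t 1.3 p [0.175  0.5214 0.2005] q [71.4  5.  10.1 95.1 -0.  90. ] open 0.0854 F [0.4 0.5 0.7]
tool x in hood axes [0.0, -0.0, -1.0] lean 0.0 roll to HY 0.2278 or -2.9138
p rel grip, hood axes [-0.7204, 0.4502, -0.0055]
world->tool rows:
 [[ 0.    -0.    -1.   ]
 [ 0.318  0.948 -0.   ]
 [ 0.948 -0.318  0.   ]]
shift [-0.2495 -0.644   0.4113]
```

Emit:
{"name": "apply_moves", "arguments": {
  "commands": [
    [-0.05,0,0,0.1,1],
    [-0.1,0,0.04,0.228,1],
    [-0.15,-0.04,0.07,0.228,1],
    [-0.2,-0.08,0.1,0.228,1],
    [-0.22,-0.12,0.12,0.228,1],
    [-0.22,-0.16,0.15,0.228,1],
    [-0.22,-0.2,0.17,0.228,1],
    [-0.22,-0.24,0.2,0.228,1],
    [-0.22,-0.28,0.22,0.228,1],
    [-0.22,-0.32,0.25,0.228,1],
    [-0.22,-0.36,0.27,0.228,1],
    [-0.22,-0.4,0.29,0.228,1]
  ]
}}

```text
time: 2.5
ee_pos: [0.319, 0.0695, 0.4206]
tcp_rot: [41.4, 90.0, 9.8]
wrist_force: [0.8, -0.1, -0.0]
opening: 0.0856
```

```bash
python3 - <<'E'
from h import *
to([.36,-.22,.45])
E
```

```text
t 2.5 p [0.319  0.0695 0.4206] q [ 12.3 -12.5  20.2 122.6  -0.   43.9] open 0.0856 F [ 0.8 -0.1 -0. ]
tool x in hood axes [0.001, 0.001, -1.0] lean 0.0 roll to HY 0.0003 or -3.1413
p rel grip, hood axes [-0.361, 0.1407, 0.2146]
world->tool rows:
 [[ 0.001  0.    -1.   ]
 [ 0.524  0.852  0.001]
 [ 0.852 -0.524  0.001]]
shift [-0.0294 -0.2251  0.1866]
```

Emit:
{"name": "apply_moves", "arguments": {
  "commands": [
    [-0.02,-0.04,0.03,0,1],
    [-0.03,-0.08,0.05,0,1],
    [-0.03,-0.12,0.08,0,1],
    [-0.03,-0.16,0.1,0,1],
    [-0.03,-0.2,0.12,0,1],
    [-0.03,-0.21,0.12,0,1],
    [-0.08,-0.21,0.12,0,1],
    [-0.13,-0.21,0.12,0,1],
    [-0.18,-0.21,0.12,0,1]
  ]
}}

```text
time: 3.4
ee_pos: [0.3159, -0.1746, 0.5039]
tcp_rot: [3.3, 87.0, -28.3]
wrist_force: [-0.5, -0.1, 0.6]
opening: 0.0853
```

```bash
python3 - <<'E'
from h import *
rep()
E
```

```text
t 3.4 p [ 0.3159 -0.1746  0.5039] q [-29.   -2.   41.5 130.5   0.    2.6] open 0.0853 F [-0.5 -0.1  0.6]
tool x in hood axes [0.053, 0.003, -0.999] lean 3.0 roll to HY 0.0003 or -3.1413
p rel grip, hood axes [-0.2357, -0.0688, 0.2979]
world->tool rows:
 [[ 0.046 -0.025 -0.999]
 [ 0.524  0.852  0.003]
 [ 0.851 -0.523  0.053]]
```

Emit:
{"name": "apply_moves", "arguments": {
  "commands": [
    [-0.05,-0.018,0,0,1],
    [-0.1,-0.018,0,0,1],
    [-0.15,-0.018,0,0,1],
    [-0.2,-0.018,0,0,1],
    [-0.25,-0.018,0,0,1],
    [-0.3,-0.018,0,0,1]
  ]
}}

```text
time: 4.0
ee_pos: [0.3108, -0.1921, 0.5226]
tcp_rot: [1.6, 84.1, -30.0]
wrist_force: [0.3, -0.5, -0.6]
opening: 0.0854
```

```bash
python3 - <<'E'
from h import *
rep()
E
```

```text
t 4.0 p [ 0.3108 -0.1921  0.5226] q [-31.9  -1.9  44.5 130.5   0.2  -0.3] open 0.0854 F [ 0.3 -0.5 -0.6]
tool x in hood axes [0.103, 0.003, -0.995] lean 5.9 roll to HY 0.0007 or -3.1409
p rel grip, hood axes [-0.2308, -0.0863, 0.3166]
world->tool rows:
 [[ 0.089 -0.052 -0.995]
 [ 0.523  0.852  0.003]
 [ 0.848 -0.521  0.103]]
```

Emit:
{"name": "apply_moves", "arguments": {
  "commands": [
    [-0.1,0,-0.2,0,1],
    [-0.2,0,-0.4,0,1],
    [-0.2,0,-0.4,0,1]
  ]
}}

```text
time: 4.3
ee_pos: [0.2097, -0.13, 0.5127]
tcp_rot: [1.1, 82.3, -30.4]
wrist_force: [0.2, 0.9, 0.7]
opening: 0.0853
```

```bash
python3 - <<'E'
from h import *
rep()
E
```

```text
t 4.3 p [ 0.2097 -0.13    0.5127] q [-32.1 -18.6  29.6 130.5   0.2  -0.5] open 0.0853 F [0.2 0.9 0.7]
tool x in hood axes [0.133, 0.003, -0.991] lean 7.7 roll to HY 0.0009 or -3.1407
p rel grip, hood axes [-0.3495, -0.0864, 0.3067]
world->tool rows:
 [[ 0.115 -0.068 -0.991]
 [ 0.523  0.852  0.003]
 [ 0.845 -0.519  0.133]]
```

Emit:
{"name": "apply_moves", "arguments": {
  "commands": [
    [-0.3,0,0,0,1],
    [-0.3,0,0,0,1],
    [-0.3,0,0,0,1]
  ]
}}

```text
time: 4.6
ee_pos: [0.2279, -0.141, 0.5374]
tcp_rot: [0.7, 79.5, -30.9]
wrist_force: [0.3, -0.1, -0.3]
opening: 0.0853
```

Emit:
{"name": "apply_moves", "arguments": {
  "commands": [
    [-0.3,0,0,0,1],
    [-0.3,0,0,0,1],
    [-0.3,0,0,0,1]
  ]
}}

```text
time: 4.9
ee_pos: [0.2375, -0.1468, 0.5591]
tcp_rot: [0.4, 76.7, -31.1]
wrist_force: [-0.1, -0.5, 0.7]
opening: 0.0855
```

Emit:
{"name": "apply_moves", "arguments": {
  "commands": [
    [-0.3,0,0,0,1],
    [-0.3,0,0,0,1],
    [-0.3,0,0,0,1]
  ]
}}

```text
time: 5.2
ee_pos: [0.24, -0.1481, 0.5791]
tcp_rot: [0.3, 73.8, -31.3]
wrist_force: [0.4, 0.2, -1.1]
opening: 0.0855
```

```bash
python3 - <<'E'
from h import *
rep()
E
```

```text
t 5.2 p [ 0.24   -0.1481  0.5791] q [-31.9 -13.9  42.7 130.5   0.2  -0.3] open 0.0855 F [ 0.4  0.2 -1.1]
tool x in hood axes [0.279, 0.002, -0.96] lean 16.2 roll to HY 0.0007 or -3.1409
p rel grip, hood axes [-0.3142, -0.086, 0.3731]
world->tool rows:
 [[ 0.238 -0.145 -0.96 ]
 [ 0.523  0.852  0.001]
 [ 0.818 -0.503  0.279]]
```

Emit:
{"name": "apply_moves", "arguments": {
  "commands": [
    [-0.3,0,0,0,1],
    [-0.3,0,0,0,1],
    [-0.3,0,0,0,1]
  ]
}}

```text
time: 5.5
ee_pos: [0.2371, -0.1461, 0.5981]
tcp_rot: [0.2, 70.9, -31.4]
wrist_force: [-0.6, -0.1, -0.3]
opening: 0.0852
```

Emit:
{"name": "apply_moves", "arguments": {
  "commands": [
    [-0.3,0,0,0,1],
    [-0.3,0,0,0,1],
    [-0.3,0,0,0,1]
  ]
}}

```text
time: 5.8
ee_pos: [0.2293, -0.141, 0.6168]
tcp_rot: [0.1, 67.8, -31.4]
wrist_force: [0.6, 0.3, 0.1]
opening: 0.086
```

Emit:
{"name": "apply_moves", "arguments": {
  "commands": [
    [-0.3,0,0,0,1],
    [-0.3,0,0,0,1],
    [-0.3,0,0,0,1]
  ]
}}

```text
time: 6.1
ee_pos: [0.2179, -0.1337, 0.6343]
tcp_rot: [0.1, 64.7, -31.5]
wrist_force: [0.8, -0.7, -0.6]
opening: 0.0855
```

Emit:
{"name": "apply_moves", "arguments": {
  "commands": [
    [-0.3,0,0,0,1],
    [-0.3,0,0,0,1],
    [-0.3,0,0,0,1]
  ]
}}

```text
time: 6.4
ee_pos: [0.2034, -0.1246, 0.6504]
tcp_rot: [0.1, 61.6, -31.5]
wrist_force: [0.1, -0.6, -0.6]
opening: 0.0855
```

Emit:
{"name": "apply_moves", "arguments": {
  "commands": [
    [-0.3,0,0,0,1],
    [-0.3,0,0,0,1],
    [-0.3,0,0,0,1]
  ]
}}

```text
time: 6.7
ee_pos: [0.197, -0.1185, 0.6876]
tcp_rot: [3.0, 55.5, -28.2]
wrist_force: [1.2, 1.3, 0.1]
opening: 0.0851
```

Emit:
{"name": "apply_moves", "arguments": {
  "commands": [
    [-0.3,0,0,0,1],
    [-0.3,0,0,0,1],
    [-0.3,0,0,0,1]
  ]
}}

```text
time: 7.0
ee_pos: [0.1953, -0.1193, 0.7168]
tcp_rot: [1.1, 51.7, -31.1]
wrist_force: [-0.5, -0.6, 0.1]
opening: 0.0853
```

```bash
python3 - <<'E'
from h import *
rep()
E
```

```text
t 7.0 p [ 0.1953 -0.1193  0.7168] q [-33.1 -16.9  61.9 130.5   1.2  -0.4] open 0.0853 F [-0.5 -0.6  0.1]
tool x in hood axes [0.62, 0.005, -0.785] lean 38.3 roll to HY -0.0133 or 3.1283
p rel grip, hood axes [-0.3674, -0.0849, 0.5108]
world->tool rows:
 [[ 0.531 -0.321 -0.785]
 [ 0.53   0.848  0.012]
 [ 0.661 -0.422  0.62 ]]
```

Emit:
{"name": "apply_moves", "arguments": {
  "commands": [
    [0.045,0.02,-0.003,-0.013,1],
    [0.09,0.04,-0.006,-0.013,1],
    [0.135,0.06,-0.009,-0.013,1],
    [0.18,0.085,-0.012,-0.013,1],
    [0.225,0.085,-0.015,-0.013,1],
    [0.27,0.085,-0.017,-0.013,1],
    [0.315,0.085,-0.02,-0.013,1],
    [0.36,0.085,-0.022,-0.013,1],
    [0.405,0.085,-0.024,-0.013,1],
    [0.45,0.085,-0.026,-0.013,1],
    [0.48,0.085,-0.028,-0.013,1],
    [0.505,0.085,-0.028,-0.013,1]
  ]
}}

```text
time: 8.2
ee_pos: [0.4896, -0.198, 0.2993]
tcp_rot: [0.3, 52.0, -31.3]
wrist_force: [0.3, 0.7, 0.8]
opening: 0.0853
```

```bash
python3 - <<'E'
from h import *
p,R=rep()
c=cams.camera("wrist"); M=c["mount"]
cv2.imwrite("pics/w1.png",c["frame"])
K=c["camera_matrix"]; z=c["depth"]; v,u=np.indices(z.shape)
P=np.stack([(u-K[0,2])/K[0,0]*z,(v-K[1,2])/K[1,1]*z,z],-1)@M[:3,:3].T+M[:3,3]
X=P@R.T+p; X[z==0]=np.nan; np.savez("w1.npz",X=X,f=c["frame"])
H=np.stack([HX,HY,HZ])
for o in("grip_center","button_face"):
    for r in cams.spot_in(o,"wrist")[:2]:
        b=np.array(r["rect"]); x=X[int((b[1]+b[3])/2),int((b[0]+b[2])/2)]; print(o,b.round(),round(r["confidence"],2),(H@(x-G)).round(4))
B=(X-G)@H.T
m=(abs(B[...,0])<.05)&(abs(B[...,1])<.05)&(B[...,2]>-.03)&(B[...,2]<.04)&(c["frame"].max(-1)<70)
print(m.sum(),np.percentile(B[m],[1,5,50,95,99],axis=0).round(4).tolist())
E
```

```text
t 8.2 p [ 0.4896 -0.198   0.2993] q [-16.7 -35.5 -21.5  66.9  -8.9  11.8] open 0.0853 F [0.3 0.7 0.8]
tool x in hood axes [0.616, 0.004, -0.787] lean 38.0 roll to HY 0.0 or -3.1416
p rel grip, hood axes [-0.0755, 0.0022, 0.0933]
world->tool rows:
 [[ 0.527 -0.32  -0.787]
 [ 0.522  0.853  0.003]
 [ 0.671 -0.413  0.616]]
grip_center [301. 119. 342. 214.] 0.92 [-0.0066  0.0044 -0.0163]
button_face [331. 148. 338. 204.] 0.71 [-0.0058  0.016  -0.0063]
1356 [[-0.019, -0.013, -0.029], [-0.0183, -0.0118, -0.0247], [-0.0102, -0.0002, 0.0131], [-0.0004, 0.0109, 0.0232], [0.0013, 0.0189, 0.0242]]
```

View pics/w1.png

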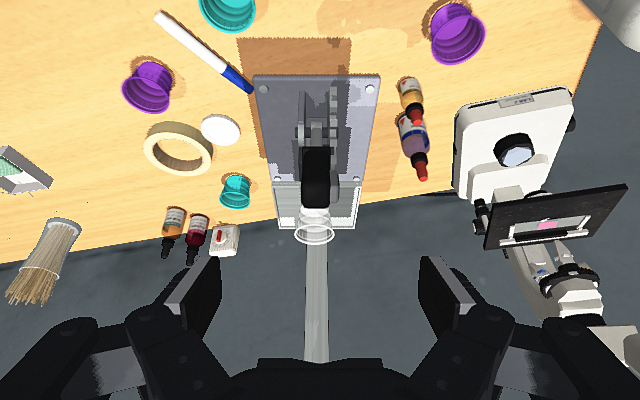

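The wrist picture shows the grip at (317,177), centred between the open fingers, with the cup on the platform behind it at (314,225). The measured grip agrees with my estimate to about 2 mm, so I go in and squeeze.

Emit:
{"name": "apply_moves", "arguments": {
  "commands": [
    [0.04,-0.002,0,0,1],
    [0.075,-0.002,0.001,0,1],
    [0.105,-0.002,0.002,0,1],
    [0.125,-0.002,0.002,0,1],
    [0.141,-0.002,0.002,0,1],
    [0.141,-0.002,0.002,0,1],
    [0.141,-0.002,0.002,0,1]
  ]
}}

```text
time: 9.05
ee_pos: [0.5641, -0.2451, 0.1954]
tcp_rot: [0.4, 51.7, -31.2]
wrist_force: [0.2, 0.3, -0.7]
opening: 0.0856
```

Emit:
{"name": "apply_moves", "arguments": {
  "commands": [
    [0,0,0,0,-1],
    [0,0,0,0,-1],
    [0,0,0,0,-1],
    [0,0,0,0,-1],
    [0,0,0,0,-1],
    [0,0,0,0,-1],
    [0,0,0,0,-1],
    [0,0,0,0,-1]
  ],
  "newtons": 30
}}

```text
time: 9.85
ee_pos: [0.563, -0.2466, 0.1965]
tcp_rot: [0.1, 51.7, -31.6]
wrist_force: [-12.4, -3.3, 6.5]
opening: 0.0247
```

```bash
python3 - <<'E'
from h import *
p,R=rep()
c=cams.camera("side"); cv2.imwrite("pics/s2.png",cv2.resize(c["frame"][120:290,240:440],None,fx=3,fy=3))
H=np.stack([HX,HY,HZ]); T=R.T@H.T
for th in np.linspace(65,10.0,13)[1:]:
    a,b=np.radians([th,65]); d=np.array([-.15*(np.cos(a)-np.cos(b)),0,.15*(np.sin(a)-np.sin(b))]); print(round(th,1),(T@d).round(4))
E
```

```text
t 9.85 p [ 0.563  -0.2466  0.1965] q [-20.  -26.3 -27.9  50.7  -7.1   9.3] open 0.0247 F [-12.4  -3.3   6.5]
tool x in hood axes [0.62, 0.0, -0.785] lean 38.3 roll to HY -0.0017 or 3.1399
p rel grip, hood axes [0.0125, -0.0007, -0.0095]
world->tool rows:
 [[ 0.528 -0.325 -0.785]
 [ 0.525  0.851  0.001]
 [ 0.667 -0.413  0.62 ]]
60.4 [-0.0023 -0.     -0.0118]
55.8 [-0.0036 -0.     -0.0237]
51.2 [-0.004  -0.0001 -0.0357]
46.7 [-0.0035 -0.0001 -0.0477]
42.1 [-0.0019 -0.0001 -0.0596]
37.5 [ 0.0005 -0.0001 -0.0713]
32.9 [ 0.0039 -0.0001 -0.0828]
28.3 [ 0.0082 -0.0002 -0.094 ]
23.8 [ 0.0134 -0.0002 -0.1048]
19.2 [ 0.0195 -0.0002 -0.1152]
14.6 [ 0.0263 -0.0002 -0.125 ]
10.0 [ 0.0339 -0.0002 -0.1343]
```

View pics/s2.png

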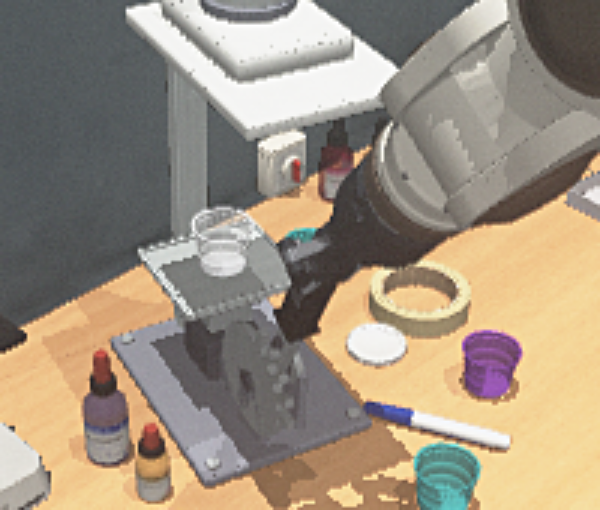

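The side picture shows the fingers round the grip, clear of the hood, and the cup standing on the raised platform. The opening of 24.7 mm means the button is in, so I swing.

Emit:
{"name": "apply_moves", "arguments": {
  "commands": [
    [-0.001,0,-0.006,0,-1],
    [-0.0023,0,-0.012,0,-1],
    [-0.003,0,-0.018,0,-1],
    [-0.0036,0,-0.024,0,-1],
    [-0.0038,0,-0.03,0,-1],
    [-0.004,0,-0.036,0,-1],
    [-0.0038,0,-0.042,0,-1],
    [-0.0035,0,-0.048,0,-1],
    [-0.0028,0,-0.054,0,-1],
    [-0.0019,0,-0.06,0,-1],
    [-0.0008,0,-0.0655,0,-1],
    [0.0005,0,-0.071,0,-1]
  ]
}}

```text
time: 11.1
ee_pos: [0.5157, -0.2175, 0.1533]
tcp_rot: [0.1, 51.6, -31.6]
wrist_force: [-10.4, 1.5, 10.6]
opening: 0.0247
```

```bash
python3 - <<'E'
from h import *
p,R=rep()
p0=np.array([.563,-.2466,.1965]); d=np.stack([HX,HY,HZ])@(p-p0); print("moved",d.round(4))
th=np.degrees(np.arcsin(np.sin(np.radians(65))+d[2]/.15)); th2=np.degrees(np.arccos(np.cos(np.radians(65))-d[0]/.15)); print(th,th2)
H=np.stack([HX,HY,HZ]); T=R.T@H.T
for t in np.linspace((th+th2)/2,9,9)[1:]:
    a=np.radians(t); q=np.array([-.15*(np.cos(a)-np.cos(np.radians(65))),0,.15*(np.sin(a)-np.sin(np.radians(65)))]); print(round(t,1),(T@(q-d)).round(4))
E
```

```text
t 11.1 p [ 0.5157 -0.2175  0.1533] q [-18.2 -35.  -37.8  49.6  -8.2  10.7] open 0.0247 F [-10.4   1.5  10.6]
tool x in hood axes [0.621, 0.0, -0.783] lean 38.4 roll to HY -0.0019 or 3.1397
p rel grip, hood axes [-0.0431, -0.0006, -0.0527]
world->tool rows:
 [[ 0.529 -0.325 -0.783]
 [ 0.525  0.851  0.001]
 [ 0.666 -0.412  0.621]]
moved [-0.0556  0.     -0.0432]
38.18542557441292 37.536488170027546
34.3 [ 0.0034 -0.0001 -0.0091]
30.6 [ 0.0065 -0.0001 -0.018 ]
27.0 [ 0.0101 -0.0001 -0.0267]
23.4 [ 0.0143 -0.0001 -0.0352]
19.8 [ 0.019  -0.0001 -0.0434]
16.2 [ 0.0242 -0.0001 -0.0513]
12.6 [ 0.0299 -0.0002 -0.0588]
9.0 [ 0.0361 -0.0002 -0.0659]
```

Emit:
{"name": "apply_moves", "arguments": {
  "commands": [
    [0.0025,0,-0.007,0,-1],
    [0.0047,0,-0.013,0,-1],
    [0.007,0,-0.019,0,-1],
    [0.0095,0,-0.025,0,-1],
    [0.012,0,-0.031,0,-1],
    [0.0155,0,-0.037,0,-1],
    [0.019,0,-0.0434,0,-1],
    [0.0225,0,-0.049,0,-1],
    [0.0265,0,-0.0545,0,-1],
    [0.0305,0,-0.0595,0,-1],
    [0.034,0,-0.0635,0,-1],
    [0.0365,0,-0.066,0,-1]
  ]
}}

```text
time: 12.3
ee_pos: [0.4885, -0.2007, 0.0808]
tcp_rot: [0.0, 51.9, -31.6]
wrist_force: [-27.4, 12.8, 10.5]
opening: 0.0248
```

```bash
python3 - <<'E'
from h import *
p,R=rep()
p0=np.array([.563,-.2466,.1965]); d=np.stack([HX,HY,HZ])@(p-p0); print("moved",d.round(4),np.degrees(np.arcsin(np.sin(np.radians(65))+d[2]/.15)))
c=cams.camera("side"); cv2.imwrite("pics/s3.png",cv2.resize(c["frame"][120:290,240:440],None,fx=3,fy=3))
E
```

```text
t 12.3 p [ 0.4885 -0.2007  0.0808] q [-17.  -39.7 -47.9  44.6  -8.9  11.6] open 0.0248 F [-27.4  12.8  10.5]
tool x in hood axes [0.616, 0.0, -0.787] lean 38.1 roll to HY -0.0003 or 3.1413
p rel grip, hood axes [-0.075, -0.0006, -0.1252]
world->tool rows:
 [[ 0.525 -0.323 -0.787]
 [ 0.524  0.852  0.   ]
 [ 0.671 -0.413  0.616]]
moved [-8.750e-02  1.000e-04 -1.157e-01] 7.753457504078666
```

View pics/s3.png

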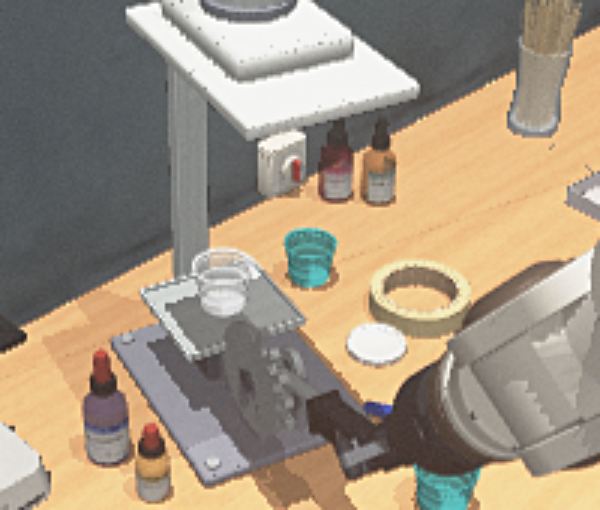

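The lever is at its stop and the platform is lowered with the cup standing on it. I'll check the platform height, then release.

```bash
python3 - <<'E'
from h import *
c=cams.camera("side")
for u,v in((240+200/3,120+335/3),(240+165/3,120+295/3),(240+283/3,120+315/3)): print(w(c,u,v,1).round(4))
E
```

```text
[ 0.6855 -0.2819  0.0734]
[ 0.7465 -0.3157  0.0731]
[ 0.6349 -0.345   0.0747]
```

Emit:
{"name": "apply_moves", "arguments": {
  "commands": [
    [0,0,0,0,-1],
    [0,0,0,0,0.2],
    [0,0,0,0,0.6],
    [0,0,0,0,1],
    [0,0,0,0,1],
    [0,0,0,0,1],
    [0,0,0,0,1],
    [0,0,0,0,1]
  ]
}}

```text
time: 13.2
ee_pos: [0.4884, -0.2006, 0.0801]
tcp_rot: [0.0, 52.0, -31.6]
wrist_force: [-0.7, -0.1, 0.2]
opening: 0.0852
```

```bash
python3 - <<'E'
from h import *
rep()
E
```

```text
t 13.2 p [ 0.4884 -0.2006  0.0801] q [-17.  -39.7 -48.   44.6  -8.9  11.6] open 0.0852 F [-0.7 -0.1  0.2]
tool x in hood axes [0.616, 0.0, -0.788] lean 38.0 roll to HY -0.0002 or 3.1414
p rel grip, hood axes [-0.0752, -0.0005, -0.1259]
world->tool rows:
 [[ 0.525 -0.322 -0.788]
 [ 0.524  0.852  0.   ]
 [ 0.671 -0.413  0.616]]
```

Emit:
{"name": "apply_moves", "arguments": {
  "commands": [
    [-0.02,0,0,0,1],
    [-0.05,0,0,0,1],
    [-0.09,0,0,0,1],
    [-0.13,0,0,0,1],
    [-0.16,0,0,0,1],
    [-0.16,0,0,0,1],
    [-0.16,0,0,0,1]
  ]
}}

```text
time: 13.9
ee_pos: [0.4232, -0.1504, 0.2114]
tcp_rot: [-0.6, 53.1, -32.3]
wrist_force: [-0.0, -0.6, 0.4]
opening: 0.0859
```

```bash
python3 - <<'E'
from h import *
p,R=rep()
c=cams.camera("side"); a=cv2.resize(c["frame"][150:300,250:420],None,fx=2.3,fy=2.3)
for u,v in((240+200/3,120+335/3),(240+165/3,120+295/3),(240+283/3,120+315/3)): print(w(c,u,v,1).round(4))
wr=cams.camera("wrist"); b=wr["frame"][40:340,120:520]
print([(r["rect"],r["confidence"]) for r in cams.spot_in("button_face","wrist")[:1]])
im=np.zeros((max(a.shape[0],300),a.shape[1]+400,3),np.uint8); im[:a.shape[0],:a.shape[1]]=a; im[:300,a.shape[1]:]=b
cv2.imwrite("pics/f.png",im)
# lever grip height from wrist depth
K=wr["camera_matrix"]; z=wr["depth"]; v,u=np.indices(z.shape); M=wr["mount"]
X=(np.stack([(u-K[0,2])/K[0,0]*z,(v-K[1,2])/K[1,1]*z,z],-1)@M[:3,:3].T+M[:3,3])@R.T+p
B=(X-G)@np.stack([HX,HY,HZ]).T
m=(z>0)&(abs(B[...,1])<.03)&(B[...,0]<-.03)&(B[...,0]>-.14)&(B[...,2]>-.15)&(B[...,2]<-.05)&(wr["frame"].max(-1)<140)
print(m.sum(),np.percentile(B[m],[1,50,95,99],axis=0).round(4).tolist())
E
```

```text
t 13.9 p [ 0.4232 -0.1504  0.2114] q [-10.6 -48.5 -36.4  67.2 -12.9  17.1] open 0.0859 F [-0.  -0.6  0.4]
tool x in hood axes [0.6, -0.008, -0.8] lean 36.9 roll to HY 0.0001 or -3.1415
p rel grip, hood axes [-0.157, 0.008, 0.0054]
world->tool rows:
 [[ 0.507 -0.321 -0.8  ]
 [ 0.528  0.849 -0.006]
 [ 0.681 -0.419  0.6  ]]
[ 0.686  -0.2827  0.0726]
[ 0.7454 -0.3142  0.0745]
[ 0.6358 -0.3467  0.0732]
[([323.6, 167.1, 329.9, 196.6], 0.53)]
1517 [[-0.1036, -0.0124, -0.1004], [-0.0949, 0.001, -0.0861], [-0.0394, 0.013, -0.0777], [-0.0316, 0.0151, -0.0771]]
```

View pics/f.png

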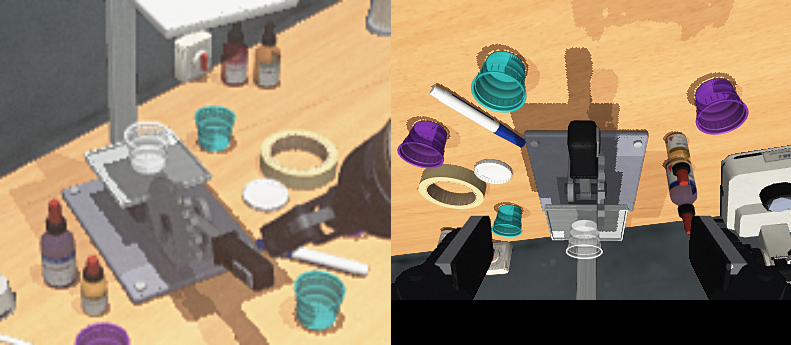

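The final picture shows the lever down, the cup upright on the platform, nothing displaced and the fingers clear. I'll check the lever's angle more closely.

```bash
python3 - <<'E'
from h import *
p,R=rep()
wr=cams.camera("wrist"); K=wr["camera_matrix"]; z=wr["depth"]; v,u=np.indices(z.shape); M=wr["mount"]
X=(np.stack([(u-K[0,2])/K[0,0]*z,(v-K[1,2])/K[1,1]*z,z],-1)@M[:3,:3].T+M[:3,3])@R.T+p
B=(X-G)@np.stack([HX,HY,HZ]).T
t=(z>0)&(abs(B[...,2]+.206)<.02)&(B[...,0]<-.02)&(B[...,0]>-.3)&(abs(B[...,1])<.2); print("table z rel (should be -.206)",np.median(B[t][:,2]))
m=(z>0)&(abs(B[...,1])<.008)&(B[...,0]<-.03)&(B[...,0]>-.14)&(B[...,2]>-.15)&(B[...,2]<-.06)&(wr["frame"].max(-1)<80)
for lo in np.arange(-.12,-.03,.01):
    k=m&(B[...,0]>=lo)&(B[...,0]<lo+.01)
    if k.sum()>3: print(round(lo,3),k.sum(),np.median(B[k][:,2]).round(4))
k=m&(B[...,0]>-.1)&(B[...,0]<-.05); s=np.polyfit(B[k][:,0],B[k][:,2],1); print("slope deg",np.degrees(np.arctan(-s[0])))
E
```

```text
t 14.05 p [ 0.4225 -0.1508  0.2097] q [-10.6 -48.5 -36.5  67.2 -12.9  17.1] open 0.0859 F [ 0.1 -0.3  0.1]
tool x in hood axes [0.598, -0.009, -0.801] lean 36.8 roll to HY -0.0002 or 3.1414
p rel grip, hood axes [-0.1574, 0.0074, 0.0037]
world->tool rows:
 [[ 0.505 -0.321 -0.801]
 [ 0.529  0.849 -0.007]
 [ 0.682 -0.42   0.598]]
table z rel (should be -.206) -0.20517970310526704
-0.11 328 -0.0927
-0.1 239 -0.0799
-0.09 80 -0.0801
-0.08 74 -0.0829
-0.07 70 -0.0858
-0.06 62 -0.0885
-0.05 61 -0.0911
-0.04 52 -0.0939
slope deg 9.15605553911822
```

```bash
python3 - <<'E'
from h import *
C=G+.0634*HX; H=np.stack([HX,HY,HZ])
def plat(c,lo,hi):
    B=(cloud(c)-G)@H.T; zz=B[...,2]+.206
    m=(abs(B[...,1])<.05)&(B[...,0]>.06)&(B[...,0]<.2)&(zz>lo)&(zz<hi); h,e=np.histogram(zz[m],bins=np.arange(lo,hi,.002)); i=np.argmax(h); print(list(zip(e.round(3),h)))
    k=m&(abs(zz-e[i])<.006); print("plat med",np.median(zz[k]),"x range",np.percentile(B[k][:,0],[1,99]))
plat(np.load("side0.npz"),.105,.135); plat(cams.camera("side"),.06,.09)
d=np.load("w1.npz"); B=(d["X"]-G)@H.T; m=(abs(B[...,1])<.008)&(B[...,0]>-.04)&(B[...,0]<.06)&(B[...,2]>-.1)&(B[...,2]<.04)&(d["f"].max(-1)<80)
for lo in np.arange(-.06,.03,.01):
    k=m&(B[...,2]>=lo)&(B[...,2]<lo+.01)
    if k.sum()>3: print(round(lo,3),k.sum(),np.median(B[k][:,[0,2]],axis=0).round(4))
E
```

```text
[(np.float64(0.105), np.int64(4)), (np.float64(0.107), np.int64(3)), (np.float64(0.109), np.int64(5)), (np.float64(0.111), np.int64(5)), (np.float64(0.113), np.int64(10)), (np.float64(0.115), np.int64(22)), (np.float64(0.117), np.int64(95)), (np.float64(0.119), np.int64(295)), (np.float64(0.121), np.int64(156)), (np.float64(0.123), np.int64(38)), (np.float64(0.125), np.int64(18)), (np.float64(0.127), np.int64(10)), (np.float64(0.129), np.int64(4)), (np.float64(0.131), np.int64(10)), (np.float64(0.133), np.int64(15))]
plat med 0.12031863612414971 x range [0.06554083 0.19815188]
[(np.float64(0.06), np.int64(1)), (np.float64(0.062), np.int64(2)), (np.float64(0.064), np.int64(5)), (np.float64(0.066), np.int64(8)), (np.float64(0.068), np.int64(5)), (np.float64(0.07), np.int64(26)), (np.float64(0.072), np.int64(169)), (np.float64(0.074), np.int64(228)), (np.float64(0.076), np.int64(82)), (np.float64(0.078), np.int64(26)), (np.float64(0.08), np.int64(18)), (np.float64(0.082), np.int64(21)), (np.float64(0.084), np.int64(14)), (np.float64(0.086), np.int64(29))]
plat med 0.07458665235568004 x range [0.06286181 0.19649297]
-0.06 69 [ 0.0106 -0.0548]
-0.05 70 [ 0.0071 -0.0449]
-0.04 70 [ 0.0025 -0.0354]
-0.03 83 [-0.0024 -0.0248]
-0.02 85 [-0.007  -0.0147]
-0.01 95 [-0.0116 -0.005 ]
0.0 115 [-0.0164  0.0056]
0.01 295 [-0.016   0.0167]
0.02 213 [-0.0045  0.0222]
```

All three checks agree (lever about 15.6°, platform 74.6 mm, pads ended low on the grip): the lever stopped about 5° short of its stop because the pads slid. I'll regrip harder and finish the swing.

Emit:
{"name": "apply_moves", "arguments": {
  "commands": [
    [0.04,-0.007,0,0,1],
    [0.08,-0.007,0.001,0,1],
    [0.11,-0.007,0.002,0,1],
    [0.135,-0.007,0.002,0,1],
    [0.147,-0.007,0.002,0,1],
    [0.147,-0.007,0.002,0,1],
    [0.147,-0.007,0.002,0,1],
    [0.147,-0.007,0.002,0,1]
  ]
}}

```text
time: 14.95
ee_pos: [0.4945, -0.2048, 0.0944]
tcp_rot: [-0.6, 53.2, -32.4]
wrist_force: [-0.8, 0.7, 0.6]
opening: 0.0854
```

```bash
python3 - <<'E'
from h import *
rep()
E
```

```text
t 14.95 p [ 0.4945 -0.2048  0.0944] q [-17.1 -37.1 -44.5  46.7  -9.1  11.7] open 0.0854 F [-0.8  0.7  0.6]
tool x in hood axes [0.599, -0.009, -0.8] lean 36.8 roll to HY -0.0006 or 3.141
p rel grip, hood axes [-0.0677, -0.001, -0.1116]
world->tool rows:
 [[ 0.506 -0.322 -0.8  ]
 [ 0.529  0.849 -0.007]
 [ 0.681 -0.42   0.6  ]]
```

Emit:
{"name": "apply_moves", "arguments": {
  "commands": [
    [0,0,0,0,-1],
    [0,0,0,0,-1],
    [0,0,0,0,-1],
    [0,0,0,0,-1],
    [0,0,0,0,-1],
    [0,0,0,0,-1],
    [0,0,0,0,-1],
    [0,0,0,0,-1]
  ],
  "newtons": 50
}}

```text
time: 15.75
ee_pos: [0.494, -0.2045, 0.0938]
tcp_rot: [-0.7, 53.2, -32.4]
wrist_force: [-4.4, 3.2, 1.0]
opening: 0.0241
```

Emit:
{"name": "apply_moves", "arguments": {
  "commands": [
    [0.003,0,-0.003,0,-1],
    [0.006,0,-0.006,0,-1],
    [0.008,0,-0.009,0,-1],
    [0.011,0,-0.012,0,-1],
    [0.014,0,-0.014,0,-1],
    [0.016,0,-0.016,0,-1],
    [0.016,0,-0.016,0,-1],
    [0.016,0,-0.016,0,-1]
  ]
}}

```text
time: 16.55
ee_pos: [0.4939, -0.2043, 0.0806]
tcp_rot: [-0.5, 52.6, -32.4]
wrist_force: [-45.0, 19.4, 51.6]
opening: 0.0245
```

```bash
cat >> h.py <<'E'
def plat(c,lo=.06,hi=.09):
    B=(cloud(c)-G)@np.stack([HX,HY,HZ]).T; zz=B[...,2]+.206
    m=(abs(B[...,1])<.05)&(B[...,0]>.06)&(B[...,0]<.2)&(zz>lo)&(zz<hi); h,e=np.histogram(zz[m],bins=np.arange(lo,hi,.002)); i=np.argmax(h)
    k=m&(abs(zz-e[i]-.001)<.005); print("plat",np.median(zz[k]),k.sum())
E
python3 - <<'E'
from h import *
rep(); plat(cams.camera("side"))
E
```

```text
t 16.55 p [ 0.4939 -0.2043  0.0806] q [-17.  -37.7 -46.6  44.6  -9.3  11.8] open 0.0245 F [-45.   19.4  51.6]
tool x in hood axes [0.608, -0.008, -0.794] lean 37.4 roll to HY -0.0017 or 3.1399
p rel grip, hood axes [-0.0686, -0.0008, -0.1254]
world->tool rows:
 [[ 0.513 -0.326 -0.794]
 [ 0.529  0.848 -0.006]
 [ 0.675 -0.418  0.608]]
plat 0.07020255518155777 499
```

The platform is at 70.2 mm, so the lever is at its stop. Now I release and retreat.

Emit:
{"name": "apply_moves", "arguments": {
  "commands": [
    [0.002,0,-0.002,0,1],
    [0.002,0,-0.002,0,1],
    [0.002,0,-0.002,0,1],
    [0.002,0,-0.002,0,1],
    [0.002,0,-0.002,0,1],
    [0.002,0,-0.002,0,1],
    [0.002,0,-0.002,0,1]
  ]
}}

```text
time: 17.3
ee_pos: [0.4934, -0.2041, 0.0775]
tcp_rot: [-0.5, 52.6, -32.4]
wrist_force: [-0.9, 1.0, -0.1]
opening: 0.085
```

Emit:
{"name": "apply_moves", "arguments": {
  "commands": [
    [-0.02,0,0,0,1],
    [-0.05,0,0,0,1],
    [-0.09,0,0,0,1],
    [-0.13,0,0,0,1],
    [-0.16,0,0,0,1],
    [-0.16,0,0,0,1],
    [-0.16,0,0,0,1]
  ]
}}

```text
time: 18.0
ee_pos: [0.4223, -0.1529, 0.2077]
tcp_rot: [-0.9, 53.2, -32.8]
wrist_force: [0.1, -0.7, -0.0]
opening: 0.0856
```

```bash
python3 - <<'E'
from h import *
p,R=rep(); c=cams.camera("side"); plat(c)
wr=cams.camera("wrist"); K=wr["camera_matrix"]; z=wr["depth"]; v,u=np.indices(z.shape); M=wr["mount"]
X=(np.stack([(u-K[0,2])/K[0,0]*z,(v-K[1,2])/K[1,1]*z,z],-1)@M[:3,:3].T+M[:3,3])@R.T+p
B=(X-G)@np.stack([HX,HY,HZ]).T
m=(z>0)&(abs(B[...,1])<.008)&(B[...,0]<-.035)&(B[...,0]>-.095)&(B[...,2]>-.15)&(B[...,2]<-.06)&(wr["frame"].max(-1)<80)
s=np.polyfit(B[m][:,0],B[m][:,2],1); print("slope deg",np.degrees(np.arctan(-s[0])),"z at -.075",np.polyval(s,-.075))
k=(z>0)&(B[...,0]<-.07)&(B[...,0]>-.1)&(abs(B[...,1])<.03)&(B[...,2]>-.12)&(B[...,2]<-.07)
print("y range",np.percentile(B[k][:,1],[1,50,99]).round(4))
a=cv2.resize(c["frame"][150:300,250:420],None,fx=2.3,fy=2.3)
b=cv2.resize(wr["frame"][80:280,220:420],None,fx=2,fy=2)
im=np.zeros((400,a.shape[1]+400,3),np.uint8); im[:a.shape[0],:a.shape[1]]=a; im[:,a.shape[1]:]=b; cv2.imwrite("pics/g.png",im)
E
```

```text
t 18.0 p [ 0.4223 -0.1529  0.2077] q [-10.8 -48.5 -36.8  67.  -13.   17. ] open 0.0856 F [ 0.1 -0.7 -0. ]
tool x in hood axes [0.599, -0.013, -0.801] lean 36.8 roll to HY -0.0015 or 3.1401
p rel grip, hood axes [-0.1565, 0.0055, 0.0017]
world->tool rows:
 [[ 0.503 -0.325 -0.801]
 [ 0.532  0.847 -0.009]
 [ 0.681 -0.421  0.599]]
plat 0.07035817729819135 504
slope deg 10.502030617524658 z at -.075 -0.09374253846973118
y range [-0.0128  0.0047  0.0201]
```

View pics/g.png

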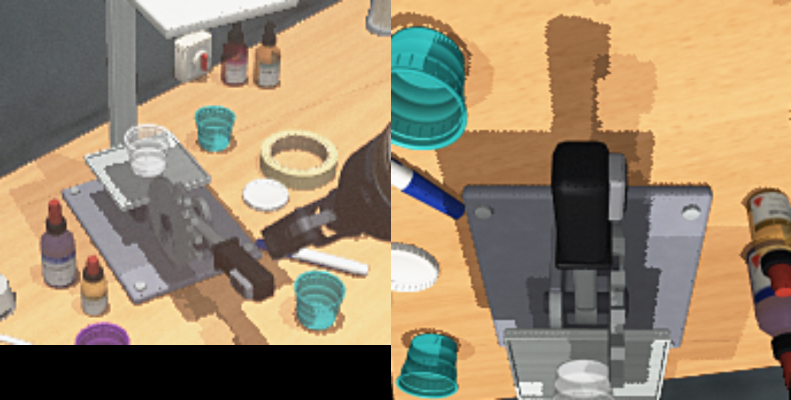

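The lever is at 10.5°, the platform at 70 mm, and the button stands 7 mm out on the right of the grip at (615,185). The cup is upright at (148,150) and the robot is clear, so I hand in.

```bash
python3 -c "
from h import *
print(bot.job_done())"
```

```text
the job is handed in; nothing more can be done
None
```

The lift is all the way down with the lever at its bottom stop, and I handed the job in at about 18 s of the 35 s limit. The hand-in gives no verdict, so what follows rests on my own last measurements.

- **How it was done:** The move commands cannot tilt the tool, so I leaned it by driving wrist joint 4 onto its limit until it reached 38°. I then pinched the grip to squeeze the button and swung the lever down.
- **First try fell short:** The pads slid on the grip and I let go about 5° above the stop, with the lever at about 15.6° and the platform at 74.6 mm. I gripped again at 50 N, pushed the lever to its stop and released.
- **Last checks, after backing away:**
  - The lever is at 10.5° (10.6° at the stop).
  - The platform is at 70.3 mm.
  - The button stands about 7 mm out.
  - By eye, the cup is upright on the platform and the things around the lift look unmoved; I did not measure these.
  - The open fingers touch nothing, and the wrist force is under 1 N.
- **Forces:** The highest wrist force I read was about 71 N (limit 120 N), while pressing the lever to its stop. I saw no contact with the hood.

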